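Unguard the charging dock and take out the battery cassette

TASK

Take the guard hoop off the charging dock and hang it over the parking rail, so that it hangs freely astride the bar. Then pinch the two opposed side catches of the battery cassette together, draw the cassette straight up out of the dock, and finish holding it still and upright with the catches pinched, at least 6 cm clear above the dock (do not put it down). Leave the things lying around undisturbed.

Things in the scene. Friction and masses are not known exactly. Their poses are not given: they have to be found in the camera images.
- dock: Fixed grey and black charging dock 140 (x) x 91 (y) x 34 (z) mm at a yaw; origin at the centre of its underside. Top deck 34 mm up; in the middle a well 73 (x) x 52 (y) mm at the mouth, floor 8 mm above the table. The well's +y and -y sides have an overhanging lip, 26 to 34 mm up, ending 26 mm from the centre, under which the cassette's catch tongues hook.
- cassette: Loose battery cassette, 0.2-0.45 kg, upright in the dock's well with 1.5 mm play and the dock's yaw. Black block 70 (x) x 49 (y) x 78 (z) mm, grey cap; origin at the centre of its underside, z up. A spring catch with a ribbed thumb pad on its +y and its -y side, 64 mm apart over the pads when free, 52 mm fully pinched. It can rise only with both catches pinched in.
- catch_left (a joint): Catch on the cassette's +y side: slides straight inward, m; 0 = free (sprung out, locked), 0.006 = fully in; the tongue clears the dock's lip from about 0.004. The spring pushes back with 2.4 N at 0 and 4.8 N at 0.006.
- catch_right (a joint): Catch on the cassette's -y side: the same, mirror image; 0 = free, 0.006 = pressed fully in.
- catch_left_pad (a point): Centre of the outer face of the +y thumb pad: 32 mm from the cassette's middle, 62 mm above its origin, 70 mm above the table when seated. The pad is 26 mm wide (x) and 22 mm tall.
- catch_right_pad (a point): Centre of the outer face of the -y thumb pad: mirror image of the left one.
- hoop: Loose guard hoop, 0.11-0.23 kg: an arch of flat aluminium bar (14 mm wide in y, 6 mm thick) in its x-z plane, standing on the dock's end decks astride the cassette; origin midway between the feet at their underside, z up. Feet at x = +-52 mm, legs 94 mm apart inside. On the apex a black grip tab, 36 (x) x 12 (y) mm, 79 to 116 mm above the origin: grasp across the 12 mm.
- hoop_apex (a point): Middle of the underside of the hoop's apex, 73 mm above the hoop's origin: this rests on the rail. The hoop's weight lies lower, so it hangs stably by it.
- rail: Fixed parking rail: a level steel bar of 12 mm diameter on two posts, 200 mm long along its own y axis, at a yaw; origin on the table under the middle of the bar. Bar axis 130 mm above the table.
- rail_mid (a point): Middle of the bar, on its axis, 130 mm above the table; y along the bar.
- sanding_block: Bystander: cork sanding block 60x112x32 mm lying on the table; origin at its underside.
- masking_tape: Bystander: roll of masking tape 110 mm across, 24 mm high, lying flat; origin at its underside.
- screwdriver: Bystander: screwdriver 208 mm long, 28 mm thick, lying on the table between dock and rail; origin at its underside.
- offcut: Bystander: hardwood offcut 60x70x28 mm; origin at its underside.
Things that resemble listed ones, but are neither listed nor needed, are in the scene too. What is shaped like the hoop but blue or orange is not meant.

How it is judged:
On the way, in this order (a step that is already met when the one before it is completed fails the run):
1. the guard hoop hangs freely over the rail's bar, let go (horizontal distance between hoop_apex and rail_mid below 0.085 m and height (world z) of hoop_apex between 0.125 and 0.15 m and contact force between hoop and rail above 0.3 N and contact force between hoop and the fingers below 0.1 N and angle between hoop's own z axis and vertical below 0.5 rad), for 0.3 s.
2. both catches are pinched in by the fingers while the cassette is still seated in the dock (value of joint each of catch_left, catch_right above 0.004 m and contact force between the fingers and cassette above 1 N and z of cassette in the frame of dock below 0.02 m), for 0.1 s.
At the end, for the whole second after the job is handed in: Hoop rests untouched astride the bar (apex within 85 mm of its middle, 125-150 mm up, tilt < 0.5 rad). Fingers hold the cassette still (< 0.05 m/s), upright within 0.35 rad, within 150 mm of above the dock, both catches in > 4 mm, underside >= 90 mm above the dock's foot, touching nothing else (horizontal distance between hoop_apex and rail_mid below 0.085 m and height (world z) of hoop_apex between 0.125 and 0.15 m and contact force between hoop and rail above 0.3 N and contact force between hoop and the arm below 0.1 N and angle between hoop's own z axis and vertical below 0.5 rad and z of cassette in the frame of dock above 0.09 m and horizontal distance between cassette and dock below 0.15 m and angle between cassette's own z axis and vertical below 0.35 rad and linear speed of cassette below 0.05 m/s and value of joint each of catch_left, catch_right above 0.004 m and contact force between the fingers and cassette above 1 N and contact force between cassette and dock below 0.1 N and contact force between cassette and hoop below 0.1 N and contact force between cassette and rail below 0.1 N); the arm keeps its last pose, push and grip.
It fails at once if a bystander (sanding block, masking tape, screwdriver or offcut) is moved by more than 25 mm (distance of any of sanding_block, masking_tape, screwdriver, offcut from where it was at the start of the episode above 0.025 m).
It also fails if it takes over 58 s, if anything falls off the work surface, if the arm or the gripper's body presses on something with over 40 N, if the wrist force passes 120 N, or if a joint passes its speed limit or range.

ROBOT

A 6-joint arm with a two-finger parallel gripper is mounted at the origin on a cart in front of the work surface, level with it; the furniture and walls round the work are solid. World frame = base frame: x ahead of the robot, y to its left, z up, the work surface at z = 0. Lengths are in m, angles in rad, forces in N, time in s.
With the tool pointing down it reaches from about 0.35 to 0.975 m from the base axis. Payload 4.9 kg.
Tool frame: the origin (TCP) lies at the very end of the fingers, on their centre line; the grasp point (between the pads) lies 19 mm behind it (ctrl.grasp_offset is the distance from the TCP to the grasp point, in m); z points along the fingers, y is the line along which they close (so a half turn about z gives the same grasp; the last joint's range is limited). The gripper opens to 85 mm and grips with 20 to 120 N. Pads are 22 mm wide; open, the fingers measure 114 mm over their backs; the gripper's body (76 mm by 85 mm) begins 54 mm behind the grasp point. The pads swing forward as they close: fully open they stand 13 mm farther back than shut.
Start: joints at [0.989, 0.053, 1.613, -0, 1.476, -0.119], TCP at [0.279, 0.559, 0.231] pointing down, gripper open.
Joint ranges: [-3.01, 3.01], [-1.01, 2.22], [0.06, 2.58], [-1.02, 4.17], [0.09, 2.62], [-3.14, 3.14]. Speed limits (rad/s): [2.57, 2.57, 3.14, 3.14, 3.14, 3.14].

INTERFACE

Orientations are given as a rotation vector (axis times angle).
In Python, from station import ctrl, optics gives the robot as it stands.
- The arm moves only by the shell command python3 -m handwheel 'ROWS' [OPENING] [FORCE]. ROWS is JSON, a list of rows, each an object of numbers: "tx", "ty", "tz": the shift along the tool's x, y, z in mm; "roll": the turn about the tool's z in rad. A call has 1 to 12 rows; each row shifts and turns the commanded pose from where the row before left it, along the tool's axes as they then stand; what a row does not reach is not made up. A row lasts 1/12 s, in which the tool goes at most 41.7 mm and 7.16 degrees, less where a joint would pass 70% of its speed; a pose out of reach is approached as far as the arm can. A call with a gripper value outside its range is refused whole. OPENING is the finger opening in mm, from 0 to 85.4, set as the call begins (- or left out, the last holds). The fingers move at their own pace and stop on an object; FORCE is the grip in N (left out, the last holds). Time passes only in rows, so rows that do not move let the fingers close. It gives the time, the measured TCP pose, the force, the opening and the grip force at its end, in the units of the state.
- ctrl.get_obs(): the state, without advancing time (a new reading comes with each control period).
- optics.get_image(name): name is "side" or "top" or "wrist"; returns (picture, depth): 420x560x3 uint8, red, green, blue; 420x560 float32, m along the optical axis (not along the pixel's ray), 0 where there is no reading.
- optics.camera_params(name): a dict with "mtx" (3x3 intrinsics, pixels), "extrinsics" (4x4, takes a point from camera to world coordinates); the wrist camera has in their place "tool_from_camera" (4x4, takes a point from camera to tool coordinates, whose origin is the TCP and whose axes are the flange's). Camera axes: x right, y down, z forward; pixel columns grow to the right and rows downward; lengths in m; the calibration is good to about 2 mm. A picture is of the moment at which its call begins: read the wrist's pose just before it. camera_params takes no time and is no camera call.
- ctrl.finish_job(): hands the job in; it is judged then, once.
The state is a dict: "t": time; "q": joint angles; "dq": joint speeds; "effort": joint torques, N m; "tool_pos": TCP position; "tool_rot": TCP orientation; "contact_force": force on the tool from outside, world axes, zero at the start; "wrist_torque": the same for the moment, N m; "opening": finger opening in m; "grip_force": force on a finger pad.
Only numpy, scipy, OpenCV 4.12 (cv2) and the standard library are available. Lean on these libraries where they do the work, as an engineer would, in place of code of your own. Each camera call takes 0.05 s, during which the arm holds its last target. There are 200 camera calls.

## Working session

There is one attempt and no reset: what is moved stays moved. The work goes in short steps, Python scripts to look and compute and a shell command to move; the robot and the scene stay as the last step left them, time stands still between calls to the robot, and variables do not carry over. Pictures are saved under pics/ and viewed, at most 10 in all, crops included, and the job is handed in when it is done.

```bash
ls; mkdir -p pics; cat > h.py <<'E'
import numpy as np, cv2
from scipy.spatial.transform import Rotation as R
from station import ctrl, optics
def snap(n, f=None):
    o=ctrl.get_obs(); p,d=optics.get_image(n); c=optics.camera_params(n); K=np.array(c["mtx"])
    if n=="wrist":
        T=np.eye(4);T[:3,:3]=R.from_rotvec(o["tool_rot"]).as_matrix();T[:3,3]=o["tool_pos"];E=T@np.array(c["tool_from_camera"])
    else: E=np.array(c["extrinsics"])
    if f: cv2.imwrite("pics/"+f,p[...,::-1])
    return p,d,K,E
def cloud(d,K,E):
    v,u=np.mgrid[:d.shape[0],:d.shape[1]]
    P=np.stack([(u-K[0,2])/K[0,0]*d,(v-K[1,2])/K[1,1]*d,d],-1)
    W=P@E[:3,:3].T+E[:3,3]; W[d==0]=np.nan
    return W
E
python3 - <<'E'
from h import *
import pickle
S={n:snap(n,n+"0.png") for n in("side","top")}
pickle.dump(S,open("s0.pkl","wb"))
o=ctrl.get_obs();print(o, ctrl.grasp_offset)
for n in S: print(n,S[n][2],S[n][3])
a=np.hstack([S["side"][0],S["top"][0]]);print(a.shape)
E
```

```text
pics
{'t': 0.1, 'q': array([ 9.89011114e-01,  5.32673957e-02,  1.61416061e+00,  4.84037350e-06,
        1.47603485e+00, -1.18980353e-01]), 'dq': array([-0.00198982, -0.00111848, -0.00557998,  0.00025709, -0.00111828,
        0.00163282]), 'effort': array([ 4.19225137e-05, -3.94901419e+01, -3.71366787e+01, -1.29395589e-04,
        3.89557550e-03,  3.52295524e-05]), 'tool_pos': array([0.27870681, 0.55877528, 0.23019817]), 'tool_rot': array([-7.20353812e-01, -3.05722515e+00,  2.75604952e-03]), 'contact_force': array([ 0.24538603, -0.98411597, -0.33133403]), 'wrist_torque': array([ 0.00960152, -0.00632586,  0.04917136]), 'grip_force': 0.0, 'opening': 0.08540340774386646} 0.0187
side [[491.03697437   0.         284.26677296]
 [  0.         491.03697437 199.75723622]
 [  0.           0.           1.        ]] [[ 0.91688649 -0.21028592  0.33926242  0.05944153]
 [-0.39885988 -0.51499257  0.75874466 -1.21966339]
 [ 0.01516431 -0.8310009  -0.55606434  0.93772184]
 [ 0.          0.          0.          1.        ]]
top [[398.68673632   0.         277.1785506 ]
 [  0.         398.68673632 209.02140192]
 [  0.           0.           1.        ]] [[ 6.53862036e-04 -9.83060963e-01  1.83277700e-01  3.40600777e-01]
 [-9.99866984e-01  2.34414527e-03  1.61406039e-02 -1.14292883e-01]
 [-1.62968272e-02 -1.83263875e-01 -9.82928668e-01  1.26249355e+00]
 [ 0.00000000e+00  0.00000000e+00  0.00000000e+00  1.00000000e+00]]
(420, 1120, 3)
```

View pics/side0.png

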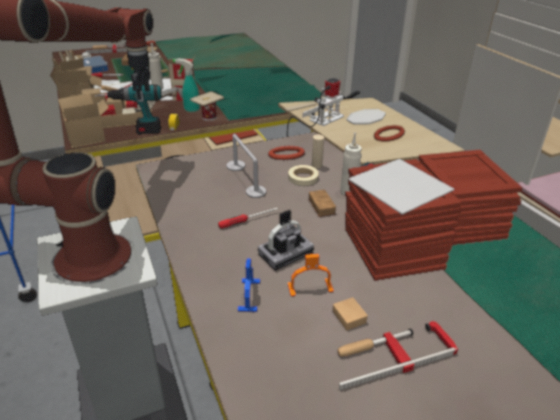

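View pics/top0.png

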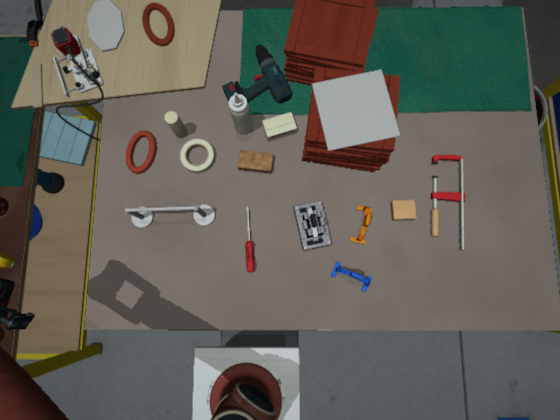

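Candidates for the hoop: aluminium arch with black tab on the dock (side 287,225 / top 313,225), blue arch (side 248,287 / top 350,276), orange arch (side 312,275 / top 362,225). By its description it is the aluminium one on the dock. The rail is at top (173,210), and the screwdriver at top (250,240) lies between dock and rail.

```bash
python3 - <<'E'
from h import *
import pickle
S=pickle.load(open("s0.pkl","rb"))
for n in S:
    p,d,K,E=S[n];W=cloud(d,K,E)
    # table plane check
    print(n,"table z",np.nanmedian(W[...,2][(abs(W[...,0]-.3)<.25)&(abs(W[...,1])<.4)&(W[...,2]<.015)]))
    if n=="top": cx=W[225,313]; rx=W[210,173]; print(cx,rx,W[276,350],W[225,362],W[240,250])
    for nm,c,r,bands in (("dock",cx,.11,[(.022,.045),(.045,.075),(.075,.098),(.105,.17)]),("rail",rx,.17,[(.005,.03),(.115,.15)])):
        for lo,hi in bands:
            m=(np.hypot(W[...,0]-c[0],W[...,1]-c[1])<r)&(W[...,2]>lo)&(W[...,2]<hi)
            P=W[m]
            if len(P)<5: print(nm,lo,"few",len(P));continue
            b=cv2.minAreaRect((P[:,:2]*1000).astype(np.float32))
            print(n,nm,lo,hi,len(P),np.round(b[0],1),np.round(b[1],1),round(b[2],1),"zmed/max",np.round([np.median(P[:,2]),P[:,2].max()],4))
p1=cv2.resize(S["top"][0][180:280,260:400],(560,400),interpolation=2)
p2=cv2.resize(S["side"][0][195:275,240:320],(400,400),interpolation=2)
cv2.imwrite("pics/crop0.png",cv2.resize(np.hstack([p1,p2]),(800,333))[...,::-1])
E
```

```text
side table z -0.0012691336362823935Traceback (most recent call last):
  File "<stdin>", line 9, in <module>
NameError: name 'cx' is not defined
```

```bash
cat > m.py <<'E'
from h import *
import pickle
S=pickle.load(open("s0.pkl","rb"))
for n in ("top","side"):
    p,d,K,E=S[n];W=cloud(d,K,E)
    print(n,"table z",np.nanmedian(W[...,2][(abs(W[...,0]-.3)<.25)&(abs(W[...,1])<.4)&(W[...,2]<.015)]))
    if n=="top": cx=W[225,313]; rx=W[210,173]; print(cx,rx,W[276,350],W[225,362],W[240,250])
    for nm,c,r,bands in (("dock",cx,.11,[(.022,.045),(.045,.075),(.075,.098),(.105,.17)]),("rail",rx,.17,[(.005,.03),(.115,.15)])):
        for lo,hi in bands:
            m=(np.hypot(W[...,0]-c[0],W[...,1]-c[1])<r)&(W[...,2]>lo)&(W[...,2]<hi)
            P=W[m]
            if len(P)<5: print(nm,lo,"few",len(P));continue
            b=cv2.minAreaRect((P[:,:2]*1000).astype(np.float32))
            print(n,nm,lo,hi,len(P),np.round(b[0],1),np.round(b[1],1),round(b[2],1),"zmed/max",np.round([np.median(P[:,2]),P[:,2].max()],4))
p1=cv2.resize(S["top"][0][180:280,260:400],(560,400),interpolation=2)
p2=cv2.resize(S["side"][0][195:275,240:320],(400,400),interpolation=2)
cv2.imwrite("pics/crop0.png",cv2.resize(np.hstack([p1,p2]),(800,333))[...,::-1])
E
python3 m.py
```

```text
top table z -0.0019304076499198075
[ 0.50254031 -0.19710043  0.1467188 ] [0.5491267  0.20585303 0.13256082] [ 0.36194011 -0.30855914  0.07335668] [ 0.52427835 -0.36489189 -0.0049061 ] [ 0.47508225 -0.00795916  0.00882802]
top dock 0.022 0.045 764 [ 518.6 -203.8] [142.   91.4] 12.2 zmed/max [0.0329 0.0446]
top dock 0.045 0.075 74 [ 515.9 -205.2] [107.7  65.5] 15.6 zmed/max [0.0621 0.0746]
top dock 0.075 0.098 291 [ 514.7 -204.6] [66.7 99. ] 82.5 zmed/max [0.0835 0.098 ]
top dock 0.105 0.17 100 [ 517.  -198.9] [58.8 13.5] 12.4 zmed/max [0.1448 0.1524]
top rail 0.005 0.03 631 [557.  229.9] [283.2 277.2] 21.4 zmed/max [0.0092 0.0297]
top rail 0.115 0.15 320 [551.4 240.6] [ 15.5 214.5] 1.5 zmed/max [0.133  0.1401]
side table z -0.0012691336362823935
side dock 0.022 0.045 702 [ 520.5 -205.7] [145.4  93.7] 11.8 zmed/max [0.034 0.045]
side dock 0.045 0.075 258 [ 521.2 -209.3] [110.2  60.2] 11.9 zmed/max [0.061 0.075]
side dock 0.075 0.098 358 [ 521.  -208.6] [107.1  58.9] 22.1 zmed/max [0.0845 0.0977]
side dock 0.105 0.17 195 [ 513.8 -201.4] [60.4 16.8] 7.7 zmed/max [0.1278 0.1523]
side rail 0.005 0.03 428 [558.9 211. ] [311.9 323.1] 74.6 zmed/max [0.01   0.0298]
side rail 0.115 0.15 147 [555.5 234.7] [ 16.2 221.3] 1.4 zmed/max [0.1328 0.1403]
```

```bash
sleep 1
```

```text
(no output)
```

View pics/crop0.png

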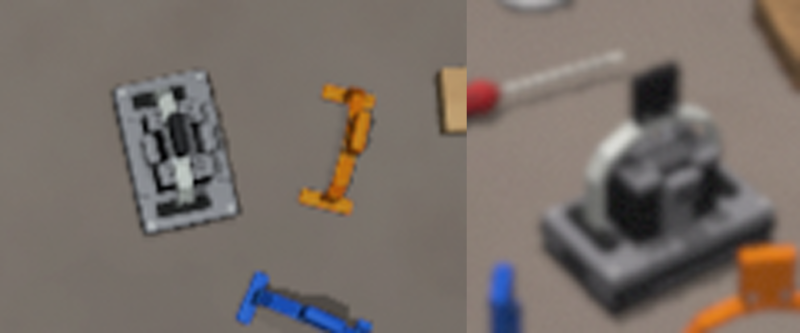

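Crops confirm: aluminium arch with black tab on the dock (crop-left 178,135). First I roll the tool to the dock's y axis, then move to a look pose.

```bash
cat > go.py <<'E'
import sys
from h import *
# usage: go.py x y z yaw_of_tool_y_deg
g=list(map(float,sys.argv[1:5])); o=ctrl.get_obs(); M=R.from_rotvec(o["tool_rot"]).as_matrix()
d=M.T@(np.array(g[:3])-o["tool_pos"])*1000
yaw=np.degrees(np.arctan2(M[1,1],M[0,1])); 
print("tool",o["tool_pos"].round(4),"yaw",yaw.round(2),"tilt",M[:,2].round(3),"t",o["t"],"q",o["q"].round(2))
print("txyz",d.round(1),"rows",np.linalg.norm(d)/41,"roll",-np.radians(g[3]-yaw).round(4))
E
python3 -m handwheel '[{"roll":-0.113},{"roll":-0.113},{"roll":-0.113},{"roll":-0.113},{"roll":-0.113},{"roll":-0.111}]'
python3 go.py 0.44 -0.2045 0.32 102
```

```text
tool [0.2787 0.5588 0.2302] yaw 63.48 tilt [-0.001 -0.002 -1.   ] t 0.1 q [ 0.99  0.05  1.61  0.    1.48 -0.12]
txyz [-485.1 -611.1  -88.8] rows 19.153238157456855 roll -0.6722$[0]: bad value
```

```bash
python3 -m handwheel '[{"tx":0,"ty":0,"tz":0,"roll":-0.112},{"tx":0,"ty":0,"tz":0,"roll":-0.112},{"tx":0,"ty":0,"tz":0,"roll":-0.112},{"tx":0,"ty":0,"tz":0,"roll":-0.112},{"tx":0,"ty":0,"tz":0,"roll":-0.112},{"tx":0,"ty":0,"tz":0,"roll":-0.112}]'
python3 go.py 0.44 -0.2045 0.32 102
```

```text
t: 0.6
tool_pos: [0.2788, 0.5589, 0.2305]
tool_rot: [0.337, -3.123, 0.001]
contact_force: [0.1, 0.8, -1.1]
opening: 0.0858
grip_force: 0.0
tool [0.2788 0.5589 0.2305] yaw 102.3 tilt [-0.001 -0.001 -1.   ] t 0.6 q [ 0.99  0.05  1.61  0.    1.48 -0.8 ]
txyz [   5.3 -780.3  -88.8] rows 19.15544658488263 roll 0.0053
```

```bash
python3 -m handwheel '[{"tx":0,"ty":-20,"tz":-8,"roll":0.005},{"tx":0,"ty":-38,"tz":-8,"roll":0},{"tx":0,"ty":-38,"tz":-8,"roll":0},{"tx":0,"ty":-38,"tz":-8,"roll":0},{"tx":0,"ty":-38,"tz":-8,"roll":0},{"tx":0,"ty":-38,"tz":-8,"roll":0},{"tx":0,"ty":-38,"tz":-8,"roll":0},{"tx":0,"ty":-38,"tz":-8,"roll":0},{"tx":0,"ty":-38,"tz":-8,"roll":0},{"tx":0,"ty":-38,"tz":-8,"roll":0},{"tx":0,"ty":-38,"tz":-8,"roll":0},{"tx":0,"ty":-38,"tz":0,"roll":0}]'
python3 -m handwheel '[{"tx":0,"ty":-38,"tz":0,"roll":0},{"tx":0,"ty":-38,"tz":0,"roll":0},{"tx":0,"ty":-38,"tz":0,"roll":0},{"tx":0,"ty":-38,"tz":0,"roll":0},{"tx":0,"ty":-38,"tz":0,"roll":0},{"tx":0,"ty":-38,"tz":0,"roll":0},{"tx":0,"ty":-38,"tz":0,"roll":0},{"tx":0,"ty":-38,"tz":0,"roll":0},{"tx":5,"ty":-38,"tz":0,"roll":0},{"tx":0,"ty":0,"tz":0,"roll":0}]' 60
cat > look.py <<'E'
from h import *
import sys
p,d,K,E=snap("wrist",sys.argv[1]); W=cloud(d,K,E)
print("cam",E[:3,3].round(3),np.array(optics.camera_params("wrist")["tool_from_camera"]).round(3).tolist())
c=np.array([.5195,-.2047]); near=np.hypot(W[...,0]-c[0],W[...,1]-c[1])<.1
for lo,hi in [(.025,.042),(.045,.1),(.085,.093),(.105,.16),(.145,.16)]:
    P=W[near&(W[...,2]>lo)&(W[...,2]<hi)]
    if len(P)<10: print(lo,len(P)); continue
    b=cv2.minAreaRect((P[:,:2]*1000).astype(np.float32)); print(lo,hi,len(P),np.round(b[0],1),np.round(b[1],1),round(b[2],1),P[:,2].max().round(4))
E
python3 go.py 0.44 -0.2045 0.32 102; python3 look.py w1.png
```

```text
t: 1.6
tool_pos: [0.3682, 0.1288, 0.3209]
tool_rot: [-0.321, 3.122, 0.0]
contact_force: [1.3, 0.5, 0.3]
opening: 0.0856
grip_force: 0.0
t: 2.43
tool_pos: [0.4318, -0.2106, 0.3179]
tool_rot: [0.31, -3.124, 0.001]
contact_force: [-0.5, 0.9, -1.3]
opening: 0.0598
grip_force: 0.0
tool [ 0.4318 -0.2106  0.3179] yaw 101.34 tilt [-0.003 -0.001 -1.   ] t 2.4333 q [-0.61 -0.34  1.82 -0.    1.66 -2.38]
txyz [-9.2  4.4 -2.1] rows 0.254596740109682 roll -0.0116
cam [ 0.352 -0.226  0.461] [[0.0, -0.948, -0.319, 0.081], [1.0, 0.0, 0.001, 0.0], [-0.001, -0.319, 0.948, -0.143], [0.0, 0.0, 0.0, 1.0]]
0.025 0.042 3166 [ 520.3 -202.2] [141.3  88.9] 12.1 0.042
0.045 0.1 2276 [ 514.  -202.1] [68.5 95.5] 81.6 0.1
0.085 0.093 1025 [ 518.6 -203.5] [100.3  48.4] 12.0 0.093
0.105 0.16 713 [ 517.3 -198.3] [58.9 13.5] 11.4 0.1524
0.145 0.16 363 [ 518.3 -198.2] [34.9 11.4] 11.4 0.1524
```

```bash
sleep 1
```

```text
(no output)
```

View pics/w1.png

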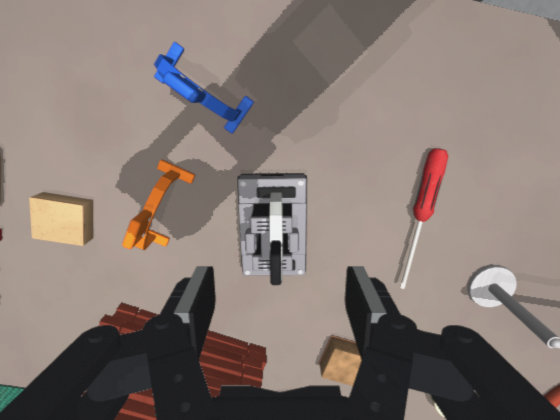

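The wrist picture shows the dock at (272,225), hoop tab at (276,262), well clear of the decoys. The tab's top face measures (518.3, -198.2) mm, yaw ≈ 11.6°.

```bash
python3 go.py 0.518 -0.1985 0.20 101.7
```

```text
tool [ 0.4318 -0.208   0.3181] yaw 101.42 tilt [-0.002  0.001 -1.   ] t 2.4833 q [-0.6  -0.34  1.82 -0.    1.66 -2.37]
txyz [-86.6  -7.9 117.9] rows 3.5725175891446335 roll -0.0048
```

```bash
python3 -m handwheel '[{"tx":-29,"ty":-2,"tz":10,"roll":-0.005},{"tx":-29,"ty":-2,"tz":24,"roll":0},{"tx":-29,"ty":-2,"tz":28,"roll":0},{"tx":0,"ty":0,"tz":28,"roll":0},{"tx":0,"ty":0,"tz":26,"roll":0},{"tx":0,"ty":0,"tz":0,"roll":0},{"tx":0,"ty":0,"tz":0,"roll":0},{"tx":0,"ty":0,"tz":0,"roll":0}]' 60
python3 go.py 0.518 -0.1985 0.121 101.7; python3 look.py w2.png
```

```text
t: 3.15
tool_pos: [0.5193, -0.1932, 0.2052]
tool_rot: [-0.329, 3.122, -0.002]
contact_force: [-0.2, 0.1, 1.0]
opening: 0.0598
grip_force: 0.0
tool [ 0.5193 -0.1932  0.2052] yaw 102.03 tilt [ 0.002 -0.001 -1.   ] t 3.15 q [-0.49 -0.1   1.81  0.    1.43 -2.27]
txyz [ 2.6 -4.8 84.2] rows 2.057425707796598 roll 0.0057
cam [ 0.439 -0.21   0.348] [[0.0, -0.948, -0.319, 0.081], [1.0, 0.0, 0.001, 0.0], [-0.001, -0.319, 0.948, -0.143], [0.0, 0.0, 0.0, 1.0]]
0.025 0.042 6272 [ 520.4 -202.2] [141.3  89.1] 12.3 0.042
0.045 0.1 4585 [ 518.9 -203.3] [103.7  65.5] 12.3 0.1
0.085 0.093 2381 [ 519.6 -203.1] [101.2  48.6] 12.1 0.093
0.105 0.16 1637 [ 516.7 -198.3] [59.2 13.1] 12.2 0.1522
0.145 0.16 1004 [ 518.5 -198.1] [35.4 11.6] 12.1 0.1522
```

```bash
python3 -m handwheel '[{"tx":2,"ty":-4.5,"tz":10,"roll":0},{"tx":0,"ty":0,"tz":20,"roll":0},{"tx":0,"ty":0,"tz":20,"roll":0},{"tx":0,"ty":0,"tz":20,"roll":0},{"tx":0,"ty":0,"tz":14,"roll":0},{"tx":0,"ty":0,"tz":0,"roll":0},{"tx":0,"ty":0,"tz":0,"roll":0},{"tx":0,"ty":0,"tz":0,"roll":0}]' 60
python3 go.py 0.5185 -0.198 0.121 102.1
```

```text
t: 3.87
tool_pos: [0.5186, -0.1991, 0.1211]
tool_rot: [-0.327, 3.122, -0.003]
contact_force: [0.4, 0.2, -0.2]
opening: 0.0598
grip_force: 0.0
tool [ 0.5186 -0.1991  0.1211] yaw 101.97 tilt [ 0.003 -0.001 -1.   ] t 3.8667 q [-0.5  -0.02  1.88 -0.    1.28 -2.28]
txyz [-0.1  1.1  0.1] rows 0.02693751890189212 roll -0.0023
```

Close on the tab, then lift a little.

```bash
python3 -m handwheel '[{"tx":0,"ty":1,"tz":0,"roll":0},{"tx":0,"ty":0,"tz":0,"roll":0},{"tx":0,"ty":0,"tz":0,"roll":0},{"tx":0,"ty":0,"tz":0,"roll":0},{"tx":0,"ty":0,"tz":0,"roll":0},{"tx":0,"ty":0,"tz":0,"roll":0},{"tx":0,"ty":0,"tz":0,"roll":0},{"tx":0,"ty":0,"tz":0,"roll":0},{"tx":0,"ty":0,"tz":0,"roll":0},{"tx":0,"ty":0,"tz":0,"roll":0}]' 0 60
python3 -m handwheel '[{"tx":0,"ty":0,"tz":-6,"roll":0},{"tx":0,"ty":0,"tz":-12,"roll":0},{"tx":0,"ty":0,"tz":-20,"roll":0},{"tx":0,"ty":0,"tz":-26,"roll":0},{"tx":0,"ty":0,"tz":-26,"roll":0},{"tx":0,"ty":0,"tz":-26,"roll":0},{"tx":0,"ty":0,"tz":-26,"roll":0},{"tx":0,"ty":0,"tz":-16,"roll":0},{"tx":0,"ty":0,"tz":0,"roll":0},{"tx":0,"ty":0,"tz":0,"roll":0}]'
python3 go.py 0.5185 -0.198 0.27 102.1
```

```text
t: 4.7
tool_pos: [0.518, -0.1977, 0.1201]
tool_rot: [-0.328, 3.123, -0.002]
contact_force: [-0.7, -0.3, 5.9]
opening: 0.0114
grip_force: 59.3
t: 5.53
tool_pos: [0.5176, -0.1973, 0.278]
tool_rot: [-0.328, 3.123, -0.001]
contact_force: [0.3, -0.0, -2.0]
opening: 0.0111
grip_force: 58.6
tool [ 0.5176 -0.1973  0.278 ] yaw 101.99 tilt [ 0.001 -0.    -1.   ] t 5.5333 q [-0.5  -0.14  1.72  0.    1.56 -2.28]
txyz [-0.7 -0.9  8. ] rows 0.1966332369612834 roll -0.0019
```

```bash
python3 -m handwheel '[{"tx":0,"ty":0,"tz":0,"roll":0.05},{"tx":0,"ty":0,"tz":0,"roll":0.08},{"tx":0,"ty":0,"tz":0,"roll":0.053},{"tx":0,"ty":0,"tz":0,"roll":0}]'
python3 go.py 0.5535 0.238 0.28 91.45
```

```text
t: 5.87
tool_pos: [0.5164, -0.1967, 0.2743]
tool_rot: [0.04, -3.137, -0.004]
contact_force: [-0.8, -0.7, -0.8]
opening: 0.0108
grip_force: 58.5
tool [ 0.5164 -0.1967  0.2743] yaw 91.46 tilt [-0.004  0.002 -1.   ] t 5.8667 q [-0.5  -0.14  1.73  0.    1.56 -2.09]
txyz [-48.1 433.6  -4.8] rows 10.640744419986286 roll 0.0002
```

```bash
python3 -m handwheel '[{"tx":0,"ty":12,"tz":-2,"roll":0},{"tx":-4,"ty":24,"tz":-3,"roll":0},{"tx":-4,"ty":34,"tz":0,"roll":0},{"tx":-4,"ty":34,"tz":0,"roll":0},{"tx":-5,"ty":34,"tz":0,"roll":0},{"tx":-5,"ty":34,"tz":0,"roll":0},{"tx":-5,"ty":34,"tz":0,"roll":0},{"tx":-5,"ty":34,"tz":0,"roll":0},{"tx":-5,"ty":34,"tz":0,"roll":0},{"tx":-4,"ty":34,"tz":0,"roll":0},{"tx":-4,"ty":34,"tz":0,"roll":0},{"tx":-3,"ty":34,"tz":0,"roll":0}]'
python3 -m handwheel '[{"tx":0,"ty":28,"tz":0,"roll":0},{"tx":0,"ty":20,"tz":0,"roll":0},{"tx":0,"ty":10,"tz":0,"roll":0},{"tx":0,"ty":0,"tz":0,"roll":0},{"tx":0,"ty":0,"tz":0,"roll":0},{"tx":0,"ty":0,"tz":0,"roll":0}]'
python3 go.py 0.5535 0.238 0.28 91.45
python3 - <<'E'
from h import *
p,d,K,E=snap("wrist","w3.png");W=cloud(d,K,E)
m=(W[...,2]>.12)&(W[...,2]<.142)&(abs(W[...,0]-.553)<.03)&(abs(W[...,1]-.238)<.12);P=W[m];print(len(P))
for y in np.arange(.13,.35,.02):
    Q=P[abs(P[:,1]-y)<.01]
    if len(Q)>3:print(y.round(2),len(Q),Q[:,0].min().round(4),Q[:,0].max().round(4),"top:",Q[Q[:,2]>.999*Q[:,2].max(),0].mean().round(4),Q[:,2].max().round(4))
print(P[:,1].min(),P[:,1].max())
E
```

```text
t: 6.87
tool_pos: [0.5546, 0.1823, 0.2813]
tool_rot: [0.044, -3.14, -0.0]
contact_force: [0.2, 0.1, -0.8]
opening: 0.0111
grip_force: 58.6
t: 7.37
tool_pos: [0.554, 0.2368, 0.282]
tool_rot: [0.04, -3.141, 0.001]
contact_force: [-0.2, -0.1, -0.9]
opening: 0.0109
grip_force: 58.6
tool [0.554  0.2368 0.282 ] yaw 91.47 tilt [-0.001 -0.001 -1.   ] t 7.3667 q [ 0.28 -0.02  1.61 -0.    1.56 -1.32]
txyz [0.5 1.2 2. ] rows 0.058410259711074906 roll 0.0003
2967
0.13 55 0.5508 0.5647 top: 0.5588 0.1355
0.15 360 0.5498 0.5652 top: 0.5569 0.1374
0.17 294 0.5507 0.5629 top: 0.5561 0.1373
0.19 297 0.5499 0.5611 top: 0.5557 0.138
0.21 291 0.5495 0.5607 top: 0.5535 0.1377
0.23 75 0.5493 0.5601 top: 0.5544 0.1373
0.25 154 0.5484 0.5594 top: 0.5541 0.1374
0.27 308 0.5475 0.5591 top: 0.5535 0.1374
0.29 315 0.5467 0.5589 top: 0.5532 0.1376
0.31 317 0.5461 0.5582 top: 0.5522 0.1377
0.33 336 0.5442 0.5589 top: 0.5522 0.138
0.13498336427348778 0.35030620023659154
```

```bash
sleep 1
```

```text
(no output)
```

View pics/w3.png

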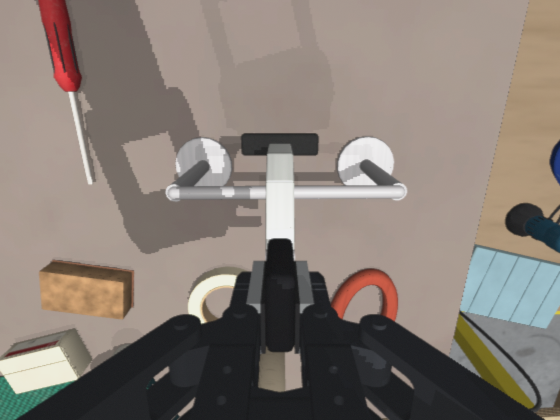

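The hoop (column 281) hangs centred across the bar (columns 172–400). Lower it.

```bash
python3 -m handwheel '[{"tx":0,"ty":3,"tz":10,"roll":0},{"tx":0,"ty":0,"tz":20,"roll":0},{"tx":0,"ty":0,"tz":24,"roll":0},{"tx":0,"ty":0,"tz":24,"roll":0},{"tx":0,"ty":0,"tz":22,"roll":0},{"tx":0,"ty":0,"tz":16,"roll":0},{"tx":0,"ty":0,"tz":8,"roll":0},{"tx":0,"ty":0,"tz":4,"roll":0},{"tx":0,"ty":0,"tz":0,"roll":0},{"tx":0,"ty":0,"tz":0,"roll":0},{"tx":0,"ty":0,"tz":0,"roll":0}]'
python3 go.py 0.5545 0.241 0.15 91.45
```

```text
t: 8.33
tool_pos: [0.5551, 0.2409, 0.156]
tool_rot: [-0.041, 3.139, 0.001]
contact_force: [0.1, -0.1, -1.0]
opening: 0.011
grip_force: 58.7
tool [0.5551 0.2409 0.156 ] yaw 91.49 tilt [ 0.003  0.001 -1.   ] t 8.3333 q [ 0.29  0.06  1.73  0.    1.35 -1.31]
txyz [0.6 0.1 6. ] rows 0.14817103664975584 roll 0.0007
```

```bash
python3 -m handwheel '[{"tx":0,"ty":0,"tz":2,"roll":0},{"tx":0,"ty":0,"tz":1.5,"roll":0},{"tx":0,"ty":0,"tz":1,"roll":0},{"tx":0,"ty":0,"tz":1,"roll":0},{"tx":0,"ty":0,"tz":0,"roll":0},{"tx":0,"ty":0,"tz":0,"roll":0}]'
```

```text
t: 8.83
tool_pos: [0.5542, 0.2409, 0.1492]
tool_rot: [-0.041, 3.141, 0.0]
contact_force: [-0.3, 0.8, 1.0]
opening: 0.0111
grip_force: 59.1
```

```bash
python3 -m handwheel '[{"tx":0,"ty":0,"tz":1,"roll":0},{"tx":0,"ty":0,"tz":0,"roll":0},{"tx":0,"ty":0,"tz":0,"roll":0}]'
python3 -m handwheel '[{"tx":0,"ty":0,"tz":0,"roll":0},{"tx":0,"ty":0,"tz":0,"roll":0},{"tx":0,"ty":0,"tz":0,"roll":0},{"tx":0,"ty":0,"tz":0,"roll":0},{"tx":0,"ty":0,"tz":0,"roll":0},{"tx":0,"ty":0,"tz":0,"roll":0},{"tx":0,"ty":0,"tz":0,"roll":0},{"tx":0,"ty":0,"tz":0,"roll":0}]' 40
python3 -m handwheel '[{"tx":0,"ty":0,"tz":-8,"roll":0},{"tx":0,"ty":0,"tz":-16,"roll":0},{"tx":0,"ty":0,"tz":-24,"roll":0},{"tx":0,"ty":0,"tz":-30,"roll":0},{"tx":0,"ty":0,"tz":-30,"roll":0},{"tx":0,"ty":0,"tz":-20,"roll":0},{"tx":0,"ty":0,"tz":0,"roll":0},{"tx":0,"ty":0,"tz":0,"roll":0}]' 85
python3 - <<'E'
from h import *
p,d,K,E=snap("wrist");p2=snap("side")
W=cloud(d,K,E);m=(W[...,2]>.165)&(W[...,2]<.21)&(np.hypot(W[...,0]-.5545,W[...,1]-.24)<.05);P=W[m];print(len(P),cv2.minAreaRect((P[:,:2]*1000).astype(np.float32)),P[:,2].max())
s=cv2.resize(p2[0][110:250,190:330],(420,420))
cv2.imwrite("pics/h.png",np.hstack([cv2.resize(p,(380,420)),s])[...,::-1])
E
python3 go.py 0.5195 -0.2035 0.28 102.1
```

```text
t: 9.08
tool_pos: [0.5543, 0.2409, 0.1491]
tool_rot: [-0.041, 3.141, 0.0]
contact_force: [-2.8, -1.0, 5.3]
opening: 0.0113
grip_force: 59.8
t: 9.75
tool_pos: [0.554, 0.2408, 0.1477]
tool_rot: [0.041, -3.141, 0.0]
contact_force: [-0.3, 1.1, -0.2]
opening: 0.0401
grip_force: 0.0
t: 10.42
tool_pos: [0.5549, 0.241, 0.2784]
tool_rot: [-0.041, 3.137, 0.002]
contact_force: [0.3, 0.8, -1.2]
opening: 0.0854
grip_force: 0.0
758 ((555.8304443359375, 241.68264770507812), (35.36628341674805, 11.543829917907715), 1.4305894374847412) 0.18104267867063686
tool [0.5535 0.2406 0.2746] yaw 91.5 tilt [-0.002 -0.001 -1.   ] t 10.5167 q [ 0.29 -0.02  1.61 -0.    1.55 -1.31]
txyz [  45.7 -443.1   -5.1] rows 10.864729470888694 roll -0.1849
```

```bash
sleep 1
```

```text
(no output)
```

View pics/h.png

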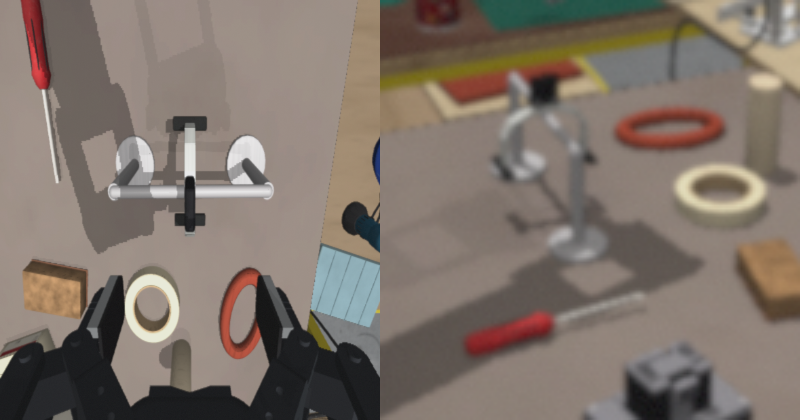

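The hoop hangs level astride the bar: tab at (190,200) in the left half, arch over the bar at (540,100) in the right half. Back to the dock.

```bash
python3 -m handwheel '[{"tx":2,"ty":-14,"tz":0,"roll":0},{"tx":4,"ty":-30,"tz":0,"roll":0},{"tx":4,"ty":-38,"tz":0,"roll":0},{"tx":4,"ty":-38,"tz":0,"roll":0},{"tx":4,"ty":-38,"tz":0,"roll":0},{"tx":4,"ty":-38,"tz":0,"roll":0},{"tx":4,"ty":-38,"tz":0,"roll":0},{"tx":4,"ty":-38,"tz":0,"roll":0},{"tx":4,"ty":-38,"tz":0,"roll":0},{"tx":4,"ty":-38,"tz":0,"roll":0},{"tx":4,"ty":-38,"tz":0,"roll":0},{"tx":4,"ty":-36,"tz":0,"roll":0}]' 85
python3 -m handwheel '[{"tx":0,"ty":-21,"tz":0,"roll":-0.05},{"tx":0,"ty":0,"tz":0,"roll":-0.08},{"tx":0,"ty":0,"tz":0,"roll":-0.055},{"tx":0,"ty":0,"tz":0,"roll":0},{"tx":0,"ty":0,"tz":0,"roll":0},{"tx":0,"ty":0,"tz":0,"roll":0},{"tx":0,"ty":0,"tz":0,"roll":0}]'
python3 look.py w4.png; python3 - <<'E'
from h import *
p,d,K,E=snap("wrist");W=cloud(d,K,E)
c=np.array([.5195,-.2035]); a=np.radians(12.1); X=(W[...,0]-c[0])*np.cos(a)+(W[...,1]-c[1])*np.sin(a); Y=-(W[...,0]-c[0])*np.sin(a)+(W[...,1]-c[1])*np.cos(a)
for lo,hi in [(.05,.078),(.078,.083),(.083,.1)]:
    m=(abs(X)<.05)&(abs(Y)<.045)&(W[...,2]>lo)&(W[...,2]<hi)
    print(lo,m.sum(),"X",np.percentile(X[m],[0,2,98,100]).round(4),"Y",np.percentile(Y[m],[0,2,98,100]).round(4),W[...,2][m].max())
E
python3 go.py 0.5195 -0.2035 0.15 102.1
```

```text
t: 11.52
tool_pos: [0.5173, -0.1846, 0.274]
tool_rot: [0.04, -3.139, -0.001]
contact_force: [0.7, -0.3, 0.0]
opening: 0.085
grip_force: 0.0
t: 12.1
tool_pos: [0.5194, -0.203, 0.2753]
tool_rot: [0.331, -3.123, -0.001]
contact_force: [0.5, 0.1, 0.3]
opening: 0.0851
grip_force: 0.0
cam [ 0.44  -0.22   0.418] [[0.0, -0.948, -0.319, 0.081], [1.0, 0.0, 0.001, 0.0], [-0.001, -0.319, 0.948, -0.143], [0.0, 0.0, 0.0, 1.0]]
0.025 0.042 5269 [ 519.6 -202.1] [140.4  89.3] 12.0 0.042
0.045 0.1 3722 [ 520.3 -202.9] [69.6 65.5] 12.0 0.0897
0.085 0.093 2434 [ 520.4 -203.2] [69.1 48.2] 12.0 0.0897
0.105 0
0.145 0
0.05 458 X [-0.0339 -0.0339  0.0168  0.0181] Y [-0.0324 -0.0319  0.0307  0.033 ] 0.07793185788459928
0.078 617 X [-0.0338 -0.0338  0.0162  0.0171] Y [-0.0323 -0.0311  0.0319  0.0329] 0.08285661347143475
0.083 2621 X [-0.0335 -0.0325  0.0344  0.0359] Y [-0.0275 -0.0228  0.0229  0.0242] 0.08941635746728205
tool [ 0.5196 -0.203   0.2757] yaw 102.11 tilt [-0.  0. -1.] t 12.2 q [-0.51 -0.13  1.72 -0.    1.55 -2.29]
txyz [  0.2  -0.5 125.7] rows 3.0652932254935417 roll 0.0001
```

```bash
sleep 1
```

```text
(no output)
```

View pics/w4.png

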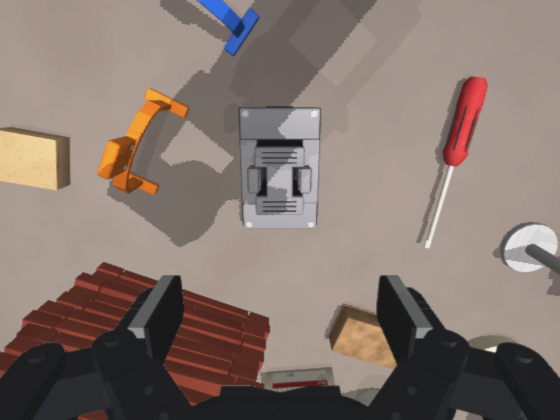

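The picture shows the bare cassette at (280,180), with side pads at columns 255 and 305, no hoop in the way. Its centre is (520.3, -203.0) mm at yaw 12°. Descend with fingers open.

```bash
python3 -m handwheel '[{"tx":-1,"ty":0,"tz":12,"roll":0},{"tx":0,"ty":0,"tz":25,"roll":0},{"tx":0,"ty":0,"tz":30,"roll":0},{"tx":0,"ty":0,"tz":30,"roll":0},{"tx":0,"ty":0,"tz":30,"roll":0},{"tx":0,"ty":0,"tz":20,"roll":0},{"tx":0,"ty":0,"tz":10,"roll":0},{"tx":0,"ty":0,"tz":0,"roll":0},{"tx":0,"ty":0,"tz":0,"roll":0},{"tx":0,"ty":0,"tz":0,"roll":0}]' 85
python3 go.py 0.5203 -0.203 0.047 102.0
```

```text
t: 13.03
tool_pos: [0.5218, -0.2036, 0.1207]
tool_rot: [-0.331, 3.122, -0.003]
contact_force: [0.1, -0.3, 0.5]
opening: 0.0847
grip_force: 0.0
tool [ 0.5218 -0.2036  0.1207] yaw 102.1 tilt [ 0.003 -0.002 -1.   ] t 13.0333 q [-0.5  -0.01  1.87 -0.    1.28 -2.29]
txyz [ 1.5  1.1 73.7] rows 1.798029131416878 roll 0.0018
```

```bash
python3 -m handwheel '[{"tx":1,"ty":1,"tz":10,"roll":0},{"tx":0,"ty":0,"tz":16,"roll":0},{"tx":0,"ty":0,"tz":20,"roll":0},{"tx":0,"ty":0,"tz":15,"roll":0},{"tx":0,"ty":0,"tz":8,"roll":0},{"tx":0,"ty":0,"tz":4,"roll":0},{"tx":0,"ty":0,"tz":0,"roll":0},{"tx":0,"ty":0,"tz":0,"roll":0},{"tx":0,"ty":0,"tz":0,"roll":0}]' 85
python3 go.py 0.5203 -0.203 0.047 102.0
```

```text
t: 13.78
tool_pos: [0.5205, -0.2028, 0.0472]
tool_rot: [-0.331, 3.122, -0.002]
contact_force: [0.3, 0.3, 0.0]
opening: 0.0849
grip_force: 0.0
tool [ 0.5205 -0.2028  0.0472] yaw 102.1 tilt [ 0.002 -0.001 -1.   ] t 13.7833 q [-0.5   0.08  1.91  0.    1.15 -2.29]
txyz [ 0.2 -0.1  0.2] rows 0.0075753007153127805 roll 0.0017
```

Aligned. Pinch.

```bash
python3 -m handwheel '[{"tx":0,"ty":0,"tz":0,"roll":0},{"tx":0,"ty":0,"tz":0,"roll":0},{"tx":0,"ty":0,"tz":0,"roll":0},{"tx":0,"ty":0,"tz":0,"roll":0},{"tx":0,"ty":0,"tz":0,"roll":0},{"tx":0,"ty":0,"tz":0,"roll":0},{"tx":0,"ty":0,"tz":0,"roll":0},{"tx":0,"ty":0,"tz":0,"roll":0},{"tx":0,"ty":0,"tz":0,"roll":0},{"tx":0,"ty":0,"tz":0,"roll":0}]' 45 60
```

```text
t: 14.62
tool_pos: [0.5212, -0.2035, 0.0495]
tool_rot: [-0.331, 3.121, -0.004]
contact_force: [-4.3, 1.3, 13.1]
opening: 0.0462
grip_force: 46.1
```

```bash
python3 - <<'E'
from h import *
p,d,K,E=snap("wrist");p2=snap("side")[0];print(ctrl.get_obs()["opening"],ctrl.get_obs()["grip_force"],ctrl.get_obs()["contact_force"],ctrl.get_obs()["wrist_torque"])
cv2.imwrite("pics/g.png",np.hstack([cv2.resize(p[120:420,130:430],(400,400),interpolation=2),cv2.resize(p2[190:270,240:320],(400,400),interpolation=2)])[...,::-1])
E
```

```text
0.046084834063801906 46.05649173259735 [-5.1377969  -0.33032969 13.79651536] [0.18542603 0.68913544 0.06873505]
```

```bash
sleep 1
```

```text
(no output)
```

View pics/g.png

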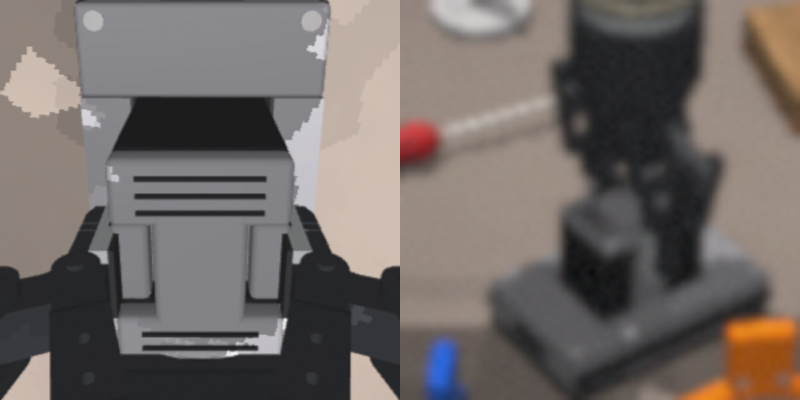

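The catches look flush with the cap (left half: pads at (135,260) and (265,260) drawn inward, fingers on both). Firm up the grip and try a small lift.

```bash
python3 -m handwheel '[{"tx":0,"ty":0,"tz":0,"roll":0},{"tx":0,"ty":0,"tz":0,"roll":0},{"tx":0,"ty":0,"tz":-2,"roll":0},{"tx":0,"ty":0,"tz":-2,"roll":0},{"tx":0,"ty":0,"tz":-3,"roll":0},{"tx":0,"ty":0,"tz":-3,"roll":0},{"tx":0,"ty":0,"tz":0,"roll":0},{"tx":0,"ty":0,"tz":0,"roll":0}]' 30 60
python3 - <<'E'
from h import *
p,d,K,E=snap("wrist");W=cloud(d,K,E);o=ctrl.get_obs();print(o["contact_force"],o["tool_pos"],o["grip_force"])
m=(np.hypot(W[...,0]-.52,W[...,1]+.203)<.03)&(W[...,2]>.07);print(np.percentile(W[m][:,2],[50,90,98]))
E
```

```text
t: 15.38
tool_pos: [0.5193, -0.2021, 0.0555]
tool_rot: [0.331, -3.124, -0.001]
contact_force: [1.6, 0.2, -2.3]
opening: 0.0429
grip_force: 62.2
[-0.24640736  0.54928949 -2.41590159] [ 0.51925731 -0.20203504  0.05546847] 62.17552840942517
[0.09206594 0.13856609 0.1430991 ]
```

Moving up freely (−2.4 N ≈ cassette weight). Lift.

```bash
python3 -m handwheel '[{"tx":0,"ty":0,"tz":-4,"roll":0},{"tx":0,"ty":0,"tz":-6,"roll":0},{"tx":0,"ty":0,"tz":-8,"roll":0},{"tx":0,"ty":0,"tz":-12,"roll":0},{"tx":0,"ty":0,"tz":-16,"roll":0},{"tx":0,"ty":0,"tz":-20,"roll":0},{"tx":0,"ty":0,"tz":-20,"roll":0},{"tx":0,"ty":0,"tz":-18,"roll":0},{"tx":0,"ty":0,"tz":-10,"roll":0},{"tx":0,"ty":0,"tz":-4,"roll":0},{"tx":0,"ty":0,"tz":0,"roll":0},{"tx":0,"ty":0,"tz":0,"roll":0}]'
python3 -m handwheel '[{"tx":0,"ty":0,"tz":0,"roll":0},{"tx":0,"ty":0,"tz":0,"roll":0},{"tx":0,"ty":0,"tz":0,"roll":0},{"tx":0,"ty":0,"tz":0,"roll":0},{"tx":0,"ty":0,"tz":0,"roll":0},{"tx":0,"ty":0,"tz":0,"roll":0}]'
python3 - <<'E'
from h import *
p=snap("wrist")[0];p2,d,K,E=snap("side");W=cloud(d,K,E)
o=ctrl.get_obs();print(o["t"],o["opening"],o["tool_pos"])
m=(np.hypot(W[...,0]-.52,W[...,1]+.203)<.036)&(W[...,2]>.04);print("low z of cassette/fingers",np.percentile(W[m][:,2],[0,2,5,10]))
m=(np.hypot(W[...,0]-.5545,W[...,1]-.241)<.04)&(W[...,2]>.165);print("tab",W[m].mean(0),W[m][:,2].max())
cv2.imwrite("pics/e.png",np.hstack([cv2.resize(p[120:420,130:430],(400,400),interpolation=2),cv2.resize(p2[120:280,200:360],(400,400),interpolation=2)])[...,::-1])
E
```

```text
t: 16.43
tool_pos: [0.519, -0.2021, 0.1732]
tool_rot: [0.331, -3.123, -0.001]
contact_force: [0.1, 0.5, -2.9]
opening: 0.043
grip_force: 62.2
t: 16.93
tool_pos: [0.5194, -0.2022, 0.1736]
tool_rot: [0.331, -3.124, -0.0]
contact_force: [-0.4, 0.2, -3.2]
opening: 0.0432
grip_force: 62.2
17.0333 0.04301818169693253 [ 0.51948388 -0.20228674  0.17375443]
low z of cassette/fingers [0.13115416 0.14059768 0.14890861 0.16258991]
tab [0.55521135 0.23644945 0.17324465] 0.18232576922104593
```

```bash
sleep 1
```

```text
(no output)
```

View pics/e.png

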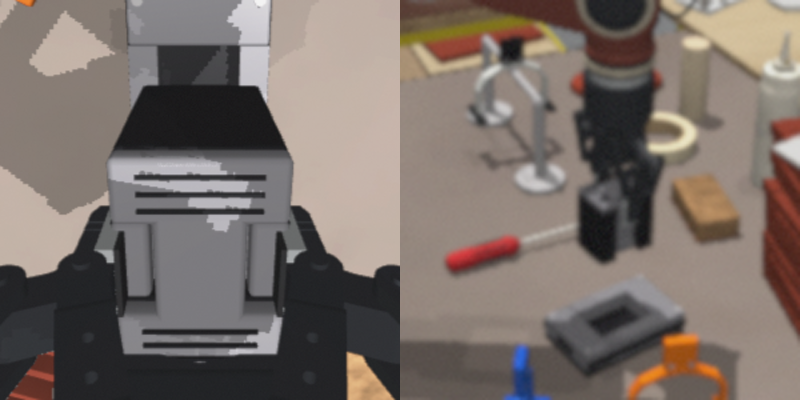

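The cassette is out and upright (right half 615,220), its underside ≈ 0.13 m up, above the empty dock; the hoop is still on the rail. Hand in.

```bash
python3 -c "
from station import ctrl
print(ctrl.finish_job())"
```

```text
the job is handed in; nothing more can be done
None
```

The job is handed in at about 17 s: the hoop hangs level astride the rail, and the gripper holds the cassette upright by its pinched catches, underside about 13 cm above the table (about 10 cm above the dock's deck); the verdict was not returned.

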